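# Close the pressure cell's swing bolt and seat the fitting socket on its nut

## Robot

A 6-joint arm with a two-finger parallel gripper is mounted at the origin on a cart in front of the work surface, level with it; the furniture and walls round the work are solid. World frame = base frame: x ahead of the robot, y to its left, z up, the work surface at z = 0. Lengths are in m, angles in degrees, forces in N, time in s.
With the tool pointing down it reaches from about 0.325 to 0.775 m from the base axis. Payload 5.5 kg.
Tool frame: the origin (TCP) lies at the centre of the arm's flange, where the gripper is bolted on; the fingertips stand 182 mm ahead of it and the grasp point (between the pads) lies 163 mm ahead of it; z points along the fingers, y is the direction in which the jaws open and shut (so a half turn about z gives the same grasp; the last joint's range is limited). The gripper opens to 88 mm and grips with 3 to 60 N. Pads are 20 mm wide; open, the fingers measure 115 mm over their backs; the gripper's body (75 mm by 178 mm) begins 61 mm behind the grasp point.
Start: joints at [60.006, 5.22, 70.514, -0, 104.267, -3.249], TCP at [0.27, 0.536, 0.405] pointing down, gripper open.
Joint ranges: [-164.24, 164.24], [-49.07, 125.15], [9.68, 141.18], [-86.29, 266.29], [3.28, 154.24], [-151.56, 151.56]. Speed limits (degrees/s): [147.25, 147.25, 172.46, 180, 180, 180].

## Interface

Orientations are given as [roll, pitch, yaw] about the fixed x, y, z axes, in that order (R = Rz(yaw) Ry(pitch) Rx(roll)).
In Python, from station import r gives the robot as it stands. The module is installed in compiled form; this text tells all that it offers. Calls block until the motion is done:
- r.reach(position, orientation): joint-space move of the TCP to a pose.
- r.servo_line(position, rotation=None, speed=0.15): straight line of the TCP; rotation=None keeps the orientation; speed is the mean speed in m/s.
- r.move_joints(angles): joint-space move.
- r.let_go() and r.grab(squeeze=None): open the fingers fully, or close them until they stop; squeeze is the grip in N (None keeps the last).
- r.wait(seconds).
- r.inverse_kinematics(position, orientation): joint angles nearest the present ones, or None.
- r.sense(): the state.
- r.snapshot(name): name is "scene" or "top" or "wrist"; returns a dict with "frame" (400x640x3 uint8, red, green, blue), "fx", "fy", "cx", "cy" (pixels), "R" (3x3) and "t" (3): a world point X has camera coordinates R X + t. Camera axes: x right, y down, z forward; pixel columns grow to the right and rows downward; lengths in m; the calibration is good to about 2 mm. A picture is of the moment at which its call begins. There is no depth.
A pose or a line that the arm cannot do raises r.IKError and nothing moves.
- r.hand_in(): hands the job in, once; it reports no verdict.
The state is a dict: "clock": time; "joints": joint angles; "joint_vel": joint speeds; "joint_torque": joint torques, N m; "tcp_pos": TCP position; "orientation": TCP orientation; "contact_force": force on the tool from outside, world axes, zero at the start; "torque": the same for the moment, N m; "opening": finger opening in m.
Only numpy, scipy, OpenCV 4.12 (cv2) and the standard library are available. Lean on these libraries where they do the work, as an engineer would, in place of code of your own. Each camera call takes 0.05 s, during which the arm holds its last target.

## Task

Seal the pressure cell that stands in the bench clamp ring: swing its hinged eye bolt up into the fork of the lid until it stands upright against its stop, then find out which of the three sockets fits its brass hex nut (one too small stops on top of the nut, one too big drops over it with a lot of play). Finish while still gripping the socket that fits, pushed fully down onto the collar of the nut, ready to tighten, with the other sockets standing upright in the holes of their stand. Leave the other cell, the oil bottle, the green-capped vial and the forceps as they are.

Things in the scene. Friction and masses are not known exactly. Their poses are not given: they have to be found in the camera images.
- clamp_ring: low aluminium ring screwed to the bench, 140 mm outside, 20 mm high, with three screw ears and three black thumbscrews that reach out to 93 mm from its centre; it holds a cell by its foot so that the cell cannot turn. Fixed. Origin: centre of its underside, on the bench.
- cell_a: one of two like steel pressure cells (only bolt and nut size differ), 112 mm across the flanges, lid flange top 80 mm up, vent cap in its middle up to 109 mm. Fixed. Origin: centre of underside. Swing bolt on its own -x side (towards the robot): hinge pin 70 mm from the axis, 47 mm up, parallel to its y. Which cell stands in the clamp ring varies; the other stands free, to the left.
- cell_a_bolt (a joint): swing of the eye bolt of cell_a, rad: 0 = upright, home in the fork of the lid (a hard stop); grows as it leans out, away from the cell (to the cell's -x). A stiff hinge (0.12 N m of friction): it stays where it is left, and takes about 3 N at the nut to move.
- nut_a (a point): centre of the upper face of the brass nut's collar (31 mm wide, 4 mm thick), 38 mm from the hinge pin along the bolt; a seated socket's rim rests here. z to the bolt's tip, y along the pin. Above it the hex, 15 mm high, chamfered, flats facing +-y, corners +-x; bolt end 1.5 mm proud. 17 mm across flats on one cell, 22 on the other; which is not recorded. It does not turn on the bolt.
- cell_b: one of two like steel pressure cells (only bolt and nut size differ), 112 mm across the flanges, lid flange top 80 mm up, vent cap in its middle up to 109 mm. Fixed. Origin: centre of underside. Swing bolt on its own -x side (towards the robot): hinge pin 70 mm from the axis, 47 mm up, parallel to its y. Which cell stands in the clamp ring varies; the other stands free, to the left.
- cell_b_bolt (a joint): swing of the eye bolt of cell_b, rad: 0 = upright, home in the fork of the lid (a hard stop); grows as it leans out, away from the cell (to the cell's -x). A stiff hinge (0.12 N m of friction): it stays where it is left, and takes about 3 N at the nut to move.
- nut_b (a point): centre of the upper face of the brass nut's collar (31 mm wide, 4 mm thick), 38 mm from the hinge pin along the bolt; a seated socket's rim rests here. z to the bolt's tip, y along the pin. Above it the hex, 15 mm high, chamfered, flats facing +-y, corners +-x; bolt end 1.5 mm proud. 17 mm across flats on one cell, 22 on the other; which is not recorded. It does not turn on the bolt.
- socket_stand: black plastic block, 60 x 168 x 22 mm, with three round holes 36 mm wide and 12 mm deep in a row along its y, at -52, 0 and +52 mm; a socket stands upright in each, mouth down, in any order. Fixed. Origin: centre of its underside.
- socket_small: the smallest of three sockets, blue band, loose, about 120 g, 84 mm tall: the socket itself is 24 mm wide and 36 mm tall, with a hexagonal bore for 13 mm nuts (1 mm play across flats, 19 mm deep) open at the bottom; above it a square grip adapter, 20 x 20 mm with sides facing x and y, from 46 to 84 mm above the mouth. Origin: centre of the mouth (rim); z up to the grip; two bore flats face +y and -y, two bore corners +x and -x.
- socket_medium: the middle of three sockets, yellow band, loose, about 120 g, 84 mm tall: the socket itself is 27 mm wide and 36 mm tall, with a hexagonal bore for 17 mm nuts (1 mm play across flats, 19 mm deep) open at the bottom; above it a square grip adapter, 20 x 20 mm with sides facing x and y, from 46 to 84 mm above the mouth. Origin: centre of the mouth (rim); z up to the grip; two bore flats face +y and -y, two bore corners +x and -x.
- socket_large: the largest of three sockets, red band, loose, about 120 g, 84 mm tall: the socket itself is 32 mm wide and 36 mm tall, with a hexagonal bore for 22 mm nuts (1 mm play across flats, 19 mm deep) open at the bottom; above it a square grip adapter, 20 x 20 mm with sides facing x and y, from 46 to 84 mm above the mouth. Origin: centre of the mouth (rim); z up to the grip; two bore flats face +y and -y, two bore corners +x and -x.
- microscope: white and blue binocular microscope behind and to the left of the socket stand, a fixed obstacle 350 mm tall: its eyepieces, 260 to 350 mm up, reach 135 mm to the -x of its origin, 60 mm to either side. Draw the arm back before turning past it. Origin: about the centre of its foot, on the bench.
- oil_bottle: oil bottle with red cap, 26 mm wide, 50 mm tall, standing; bystander. Origin: centre of its underside.
- vial_1: sample vial with green cap, 24 mm wide, 50 mm tall, standing; bystander. Origin: centre of its underside.
- forceps: steel forceps lying flat, 13 x 132 x 9 mm, long along their y; bystander. Origin: centre of their underside.

How it is judged:
By the outcome, as a careful person would: the job done as asked, in the order asked, and still so for the second after the job is handed in, while the arm keeps its last pose, push and grip.
It also fails if it takes over 72 s, if anything falls off the work surface, if the arm or the gripper's body presses on something with over 40 N, if the wrist force passes 120 N, or if a joint passes its speed limit or range.

## Working session

There is one attempt and no reset: what is moved stays moved. The work goes in short steps, each a Python script; the robot and the scene stay as the last script left them, time stands still between calls to the robot, and variables do not carry over. Pictures are saved under pics/ and viewed, and the job is handed in when it is done.

```bash
mkdir -p pics; python3 - <<'E'
from station import r
import cv2, json, numpy as np
s=r.sense(); print(s['clock'],s['tcp_pos'],s['orientation'],s['opening'])
for n in ("scene","top"):
    d=r.snapshot(n); cv2.imwrite(f"pics/{n}0.png",d["frame"][:,:,::-1])
    np.savez(f"pics/{n}0.npz",**d)
    print(n,d["fx"],d["cx"],d["cy"],np.round(d["R"],3).tolist(),np.round(-np.array(d["R"]).T@d["t"],3))
E
```

```text
0.0 [0.27004891 0.53585455 0.40352278] [-1.79889894e+02 -7.66073465e-03  1.53253224e+02] 0.08784951065395506
scene 384.702404649785 320.8686397522793 202.73513658242973 [[0.694, -0.72, -0.019], [-0.479, -0.442, -0.758], [0.537, 0.535, -0.652]] [-0.055 -0.545  0.785]
top 387.6165380624603 319.2092746895332 200.76834957663112 [[0.002, -1.0, 0.006], [-0.995, -0.003, -0.102], [0.103, -0.006, -0.995]] [0.421 0.026 1.367]
```

View pics/scene0.png

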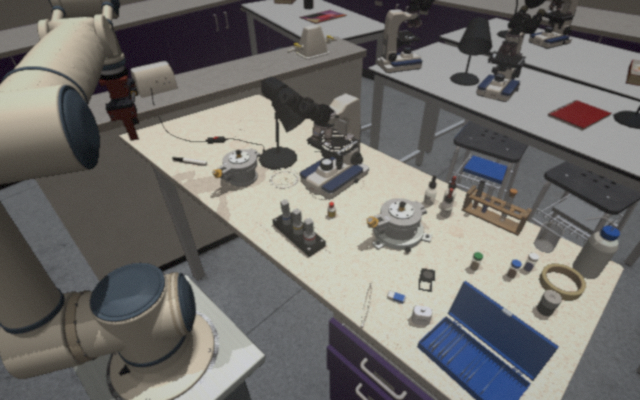

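View pics/top0.png

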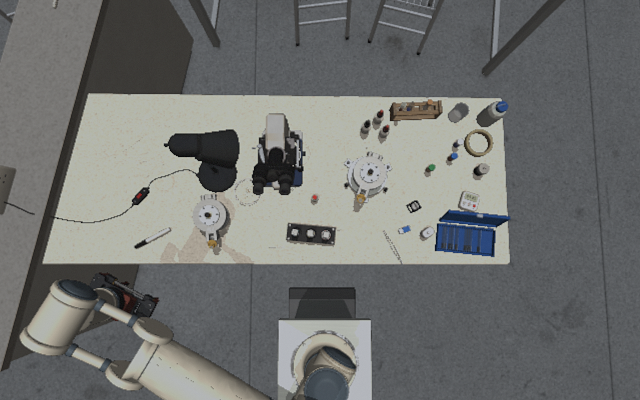

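```bash
cat > h.py <<'E'
import numpy as np, cv2
def load(n): 
    d=np.load(f"pics/{n}.npz"); return {k:d[k] for k in d}
def proj(d,X):
    c=d["R"]@np.array(X,float)+d["t"]; return np.array([d["fx"]*c[0]/c[2]+d["cx"],d["fy"]*c[1]/c[2]+d["cy"]])
def onz(d,u,v,z):
    ray=d["R"].T@np.array([(u-d["cx"])/d["fx"],(v-d["cy"])/d["fy"],1.]); C=-d["R"].T@d["t"]
    return C+ray*(z-C[2])/ray[2]
def crop(d,x0,y0,x1,y1,k,out,pts=()):
    f=np.ascontiguousarray(d["frame"][y0:y1,x0:x1,::-1]); f=cv2.resize(f,None,fx=k,fy=k,interpolation=cv2.INTER_CUBIC)
    for p in pts:
        q=proj(d,p); cv2.circle(f,(int((q[0]-x0+.5)*k),int((q[1]-y0+.5)*k)),2,(0,0,255),-1)
    for x in range((x0+9)//10*10,x1,10): cv2.putText(f,str(x),((x-x0)*k,8),0,.3,(255,0,255)); cv2.line(f,((x-x0)*k,10),((x-x0)*k,14),(255,0,255))
    for y in range((y0+9)//10*10,y1,10): cv2.putText(f,str(y),(0,(y-y0)*k+4),0,.3,(255,0,255))
    cv2.imwrite(out,f)
E
python3 - <<'E'
from h import *
t=load("top0");s=load("scene0")
crop(t,280,140,400,250,6,"pics/t1.png"); crop(s,260,190,440,260,4,"pics/s1.png")
E
```

```text
(no output)
```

View pics/t1.png

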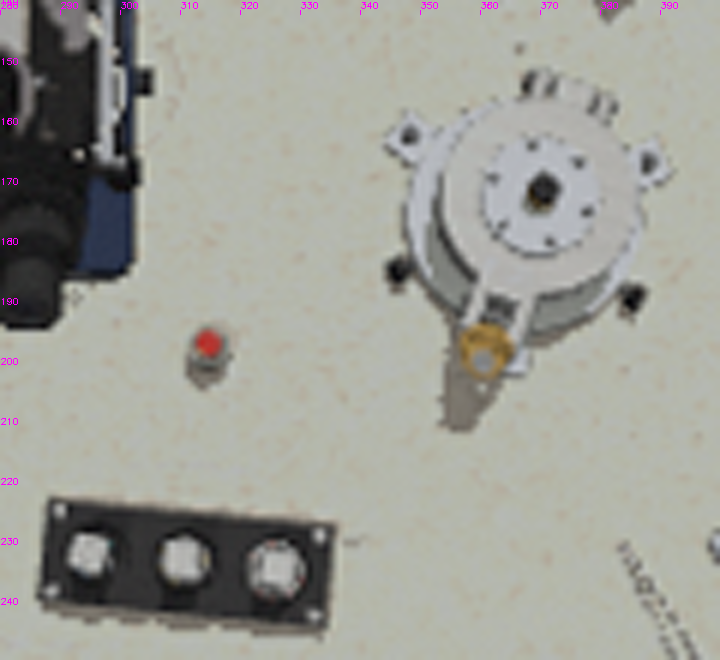

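View pics/s1.png

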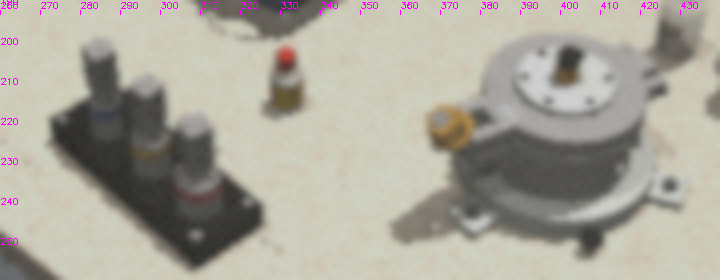

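```bash
python3 - <<'E'
from h import *
t=load("top0");s=load("scene0")
# pixel coords: crop/6 + origin -0.5
P=lambda x,y:(280+x/6-.5,140+y/6-.5)
S=lambda x,y:(260+x/4-.5,190+y/4-.5)
print("cap top",onz(t,*P(543,188),.109), onz(s,*S(571,53),.107))
print("lid centre(disc)",onz(t,*P(544,196),.084))
print("nut low/top",onz(t,*P(485,350),.085))
for c in [(60,510),(320,535),(52,592),(315,614)]: print("stand corner screw",onz(t,*P(*c),.022))
for c in [(92,553),(186,558),(275,569)]: print("socket top",onz(t,*P(*c),.094))
for c in [(99,45),(147,82),(196,121)]: print("socket top s",onz(s,*S(*c),.094))
print('bottle',onz(t,*P(208,343),.05)); 
print('micro corner',onz(t,*P(20,325),.30))
C=lambda d:np.round(-d["R"].T@d["t"],3)
def tri(pt,ps):
    A=[];b=[]
    for d,p in((t,pt),(s,ps)):
        ray=d["R"].T@np.array([(p[0]-d["cx"])/d["fx"],(p[1]-d["cy"])/d["fy"],1.]);ray/=np.linalg.norm(ray);M=np.eye(3)-np.outer(ray,ray);A.append(M);b.append(M@(-d["R"].T@d["t"]))
    return np.linalg.lstsq(np.vstack(A),np.hstack(b),rcond=None)[0]
print("bolt tip",tri(P(482,362),S(440,118)))
print("nut",tri(P(485,350),S(452,127)))
E
```

```text
cap top [ 0.6499485  -0.14855262  0.109     ] [ 0.65285416 -0.14875267  0.107     ]
lid centre(disc) [ 0.64997095 -0.15252595  0.084     ]
nut low/top [ 0.56314489 -0.11863514  0.085     ]
stand corner screw [0.47655149 0.12060041 0.022     ]
stand corner screw [ 0.46247803 -0.02950496  0.022     ]
stand corner screw [0.42942345 0.12473574 0.022     ]
stand corner screw [ 0.41713927 -0.0265564   0.022     ]
socket top [0.45018336 0.09784732 0.094     ]
socket top [0.44757399 0.04657562 0.094     ]
socket top [ 0.44169804 -0.0019726   0.094     ]
socket top s [0.45211185 0.10352898 0.094     ]
socket top s [0.4482976  0.05078924 0.094     ]
socket top s [ 0.44379212 -0.00089577  0.094     ]
bottle [0.57061948 0.03528882 0.05      ]
micro corner [0.55031851 0.12029182 0.3       ]
bolt tip [ 0.55541224 -0.11582131  0.09320536]
nut [ 0.56382903 -0.11934558  0.08140804]
```

```bash
cat >> h.py <<'E'
def snap(r,name,tag):
    d=r.snapshot(name); np.savez(f"pics/{tag}.npz",**d); cv2.imwrite(f"pics/{tag}.png",d["frame"][:,:,::-1]); return {k:np.asarray(d[k]) for k in d}
E
python3 - <<'E'
from station import r
from h import *
c,s=np.cos(np.radians(60)),np.sin(np.radians(60))
r.reach([.37*c,.37*s,.40],[180,0,150]); print(r.sense()['clock'],r.sense()['joints'])
r.reach([.445,-.075,.40],[180,0,70]); q=r.sense(); print(q['clock'],q['joints'],q['tcp_pos'],q['orientation'],q['contact_force'])
snap(r,"wrist","w1")
E
```

```text
1.025 [ 5.47320626e+01 -3.08179021e+01  1.01797528e+02  4.54342431e-03
  1.08971144e+02 -5.26893830e+00]
2.75 [-1.37997006e+01 -1.78249053e+01  9.23693956e+01  2.06169582e-02
  1.05460721e+02  6.10904074e+00] [ 0.44518795 -0.07427586  0.40000869] [-1.79992704e+02 -1.92040284e-02  7.00967525e+01] [-0.40070192  0.58148785 -0.02986455]
```

View pics/w1.png

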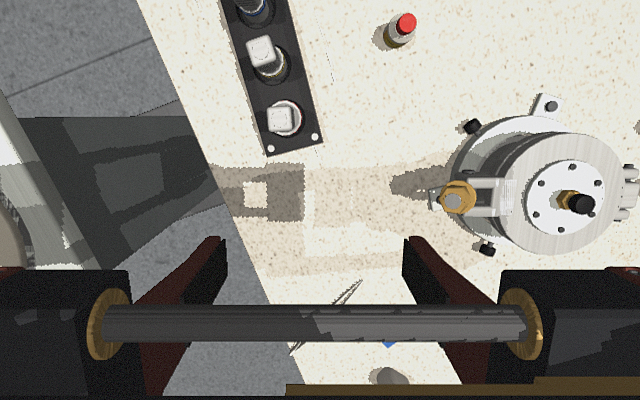

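```bash
python3 - <<'E'
from h import *
d=load("w1"); print(d["fx"],np.round(-d["R"].T@d["t"],3),np.round(d["R"],3).tolist())
crop(d,420,110,640,260,3,"pics/w1a.png"); crop(d,425,170,525,220,8,"pics/w1b.png"); crop(d,220,0,340,160,4,"pics/w1c.png")
E
```

```text
348.76615728654065 [ 0.469 -0.01   0.382] [[0.94, -0.34, 0.001], [-0.329, -0.909, 0.254], [-0.086, -0.239, -0.967]]
```

View pics/w1a.png

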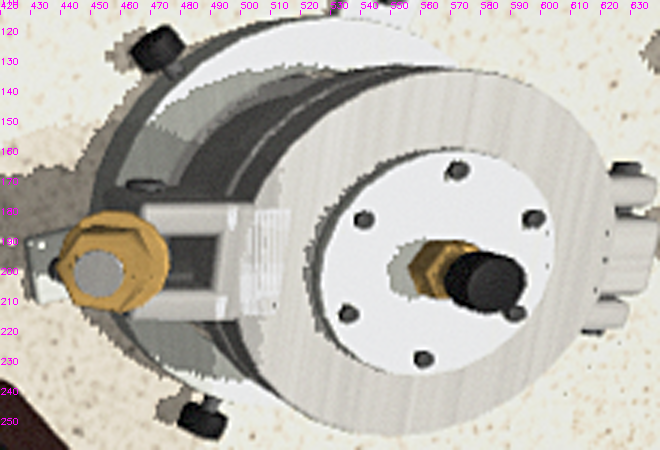

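View pics/w1b.png

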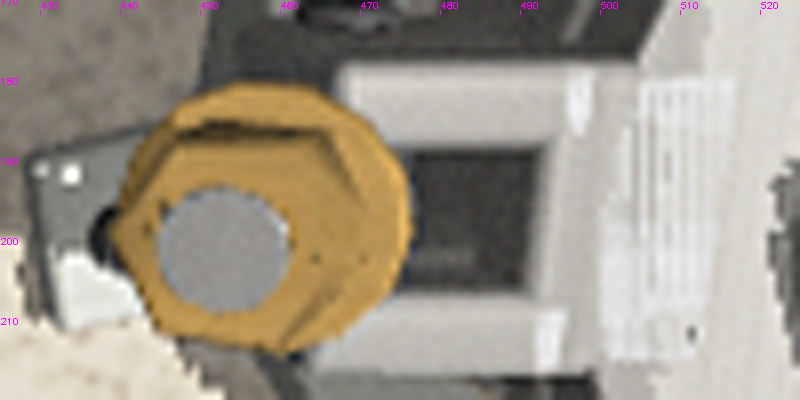

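View pics/w1c.png

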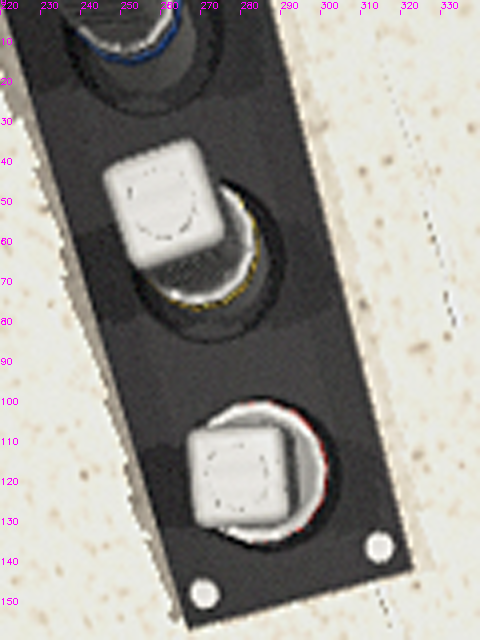

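```bash
cat > ov.py <<'E'
from h import *
import sys
d=load("w1")
cx,cy,yaw=map(float,sys.argv[1:4]); a=np.radians(yaw); ex=np.array([np.cos(a),np.sin(a),0]);ey=np.array([-np.sin(a),np.cos(a),0]);O=np.array([cx,cy,0])
pts=[O+.056*(np.cos(t)*ex+np.sin(t)*ey)+[0,0,.08] for t in np.linspace(0,2*np.pi,60)]
pts+=[O+[0,0,.109]]+[O-x*ex+y*ey+[0,0,.08] for x in(.05,.06,.07,.08) for y in (0,)]
H=O-.07*ex+[0,0,.047]
lean=np.radians(float(sys.argv[4])); ax=-np.sin(lean)*ex+np.array([0,0,np.cos(lean)]); px=np.cos(lean)*ex+np.array([0,0,np.sin(lean)])
pts+=[H+.0545*ax+.007*(np.cos(t)*px+np.sin(t)*ey) for t in np.linspace(0,2*np.pi,12)]
pts+=[H+.038*ax+.0155*(np.cos(t)*px+np.sin(t)*ey) for t in np.linspace(0,2*np.pi,24)]
af=float(sys.argv[5])/1000
pts+=[H+.050*ax+af/np.sqrt(3)*(np.cos(t)*px+np.sin(t)*ey) for t in np.arange(6)*np.pi/3]
crop(d,420,110,640,260,3,"pics/ov.png",pts)
E
python3 ov.py .651 -.150 -20 35 22; python3 - <<'E'
from h import *
d=load("w1")
Q=lambda x,y:(220+x/4-.5,y/4-.5)
for nm,cs in (("L",[(188,428),(286,424),(294,523),(195,529)]),("M",[(102,170),(195,140),(228,232),(136,268)])):
    p=np.array([onz(d,*Q(*c),.094)[:2] for c in cs]); e=[p[(i+1)%4]-p[i] for i in range(4)]
    print(nm,p.mean(0),[round(np.linalg.norm(x)*1e3,1) for x in e],[round(np.degrees(np.arctan2(x[1],x[0])),1) for x in e])
p=[onz(d,*Q(*c),.022) for c in((204,594),(379,548))]; print(p, p[1]-p[0])
E
```

```text
L [ 0.44161147 -0.00399632] [np.float64(19.5), np.float64(19.3), np.float64(20.1), np.float64(19.7)] [np.float64(-17.7), np.float64(-106.1), np.float64(163.5), np.float64(72.2)]
M [0.44651452 0.04816184] [np.float64(18.6), np.float64(17.2), np.float64(19.1), np.float64(18.3)] [np.float64(-3.6), np.float64(-90.2), np.float64(179.9), np.float64(88.2)]
[array([ 0.41536679, -0.02650848,  0.022     ]), array([ 0.46136475, -0.03087042,  0.022     ])] [ 0.04599796 -0.00436194  0.        ]
```

View pics/ov.png

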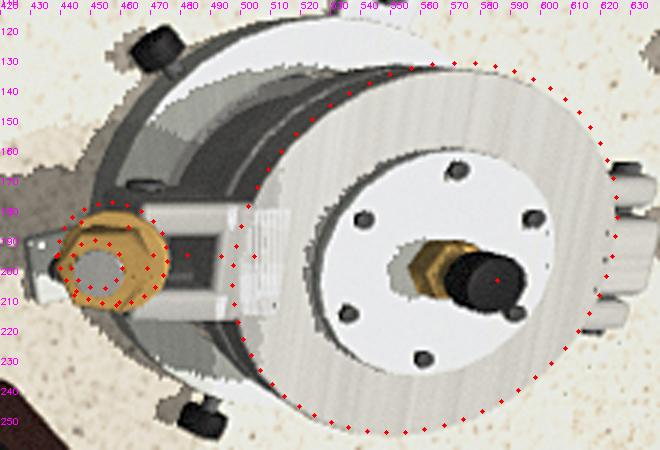

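```bash
python3 ov.py .6505 -.150 -18.2 34 22
```

```text
(no output)
```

View pics/ov.png

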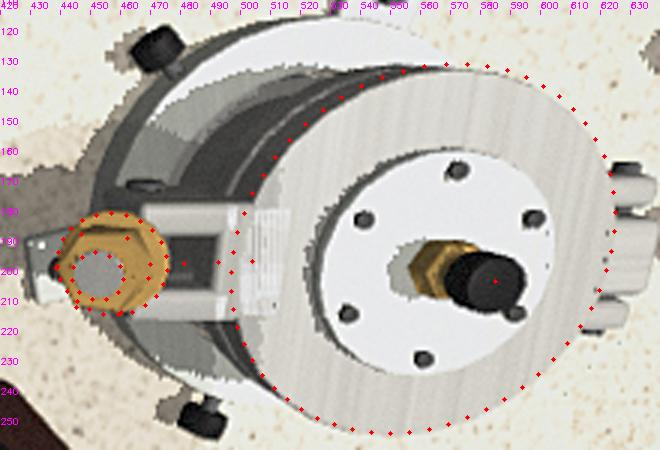

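```bash
cat >> h.py <<'E'
a=np.radians(-18.3); EX=np.array([np.cos(a),np.sin(a),0]);EY=np.array([-np.sin(a),np.cos(a),0]);O=np.array([.6505,-.150,0]); H=O-.07*EX
CY=71.7
E
python3 - <<'E'
from station import r
from h import *
r.grab(20)
p=lambda out,tip: list(H-out*EX+np.array([0,0,tip+.182]))
r.reach(p(.085,.12),[180,0,CY])
r.servo_line(p(.075,.081),speed=.1)
q=r.sense();print(q['clock'],q['opening'],q['contact_force']); 
for out in np.arange(.066,.020,-.004):
    tip=.081+ .006*min(1,max(0,(.052-out)/.024))
    r.servo_line(p(out,tip),speed=.05); q=r.sense(); F=q['contact_force']
    print(round(out,4),round(q['clock'],2),np.round(F,1),round(-(F@EX),1),np.round((H-q['tcp_pos'])@EX,4))
    if -(F@EX)>10: break
snap(r,"wrist","w2")
E
```

```text
5.2333 6.14746834257806e-05 [ 0.28636365  0.46747267 -0.57934786]
0.066 5.57 [0.2 0.4 0. ] -0.0 0.0656
0.062 5.82 [ 0.2  0.5 -0.4] -0.0 0.0618
0.058 6.07 [0.1 0.1 0. ] -0.0 0.0579
0.054 6.32 [ 0.8  1.1 -0.8] -0.4 0.0538
0.05 6.57 [ 0.3 -0.4 -0.4] -0.4 0.0498
0.046 6.82 [-6.2  0.8  2.5] 6.1 0.0464
0.042 7.07 [-11.3   2.4  10.8] 11.4 0.0429
```

View pics/w2.png

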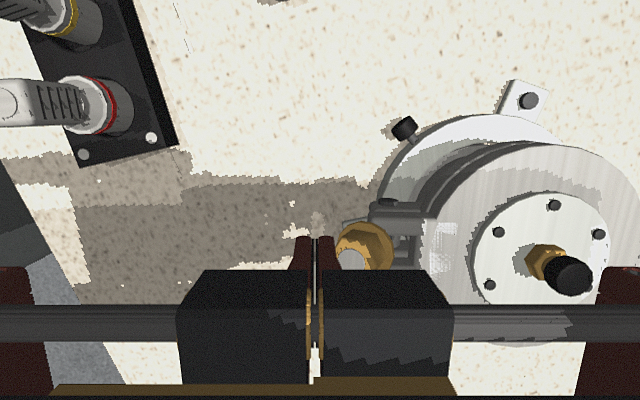

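```bash
python3 - <<'E'
from station import r
from h import *
p=lambda out,tip: list(H-out*EX+np.array([0,0,tip+.182]))
r.servo_line(p(.056,.083),speed=.1)
r.servo_line(p(.056,.070),speed=.1)
for out in np.arange(.048,.015,-.003):
    tip=.070+ .017*min(1,max(0,(.048-out)/.020))
    r.servo_line(p(out,tip),speed=.05); q=r.sense(); F=q['contact_force']
    print(round(out,4),round(q['clock'],2),np.round(F,1),round(-(F@EX),1),np.round((H-q['tcp_pos'])@EX,4))
    if -(F@EX)>15: break
snap(r,"wrist","w3")
E
```

```text
0.048 8.0 [-0.1  0.6  0.6] 0.2 0.0475
0.045 8.25 [-0.9  0.3  1.3] 0.9 0.0449
0.042 8.5 [-2.   0.8 -0.8] 2.1 0.042
0.039 8.75 [-2.1  0.5 -1. ] 2.2 0.0388
0.036 9.0 [-1.5  1.  -0.8] 1.7 0.0358
0.033 9.25 [-0.8  0.3 -0.7] 0.8 0.0328
0.03 9.5 [-1.9  0.5 -0.3] 2.0 0.0298
0.027 9.75 [-1.6  0.2 -0.2] 1.6 0.0268
0.024 10.0 [-2.4 -0.4  1.6] 2.2 0.0238
0.021 10.25 [-8.2  2.4  5.7] 8.5 0.0215
0.018 10.5 [-18.1   5.   10.8] 18.7 0.0199
```

View pics/w3.png

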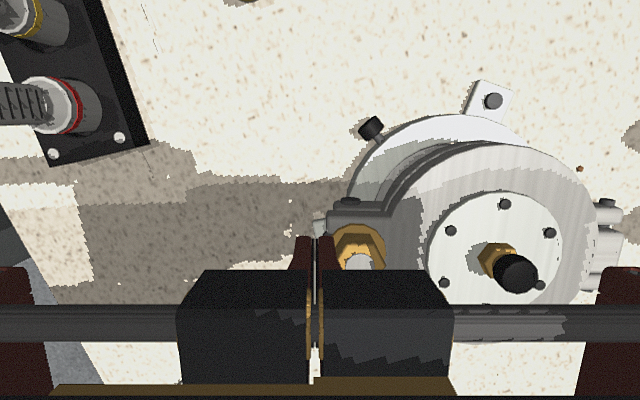

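```bash
python3 - <<'E'
from station import r
from h import *
p=lambda out,tip: list(H-out*EX+np.array([0,0,tip+.182]))
r.servo_line(p(.05,.09),speed=.15)
r.servo_line([.50,-.09,.36],speed=.25)
w=snap(r,"wrist","w4"); q=r.sense(); print(q['clock'],q['contact_force'])
snap(r,"scene","s4")
E
cat > ov2.py <<'E'
from h import *
import sys
tag,cx,cy,yaw,ln,af,x0,y0,x1,y1,k=sys.argv[1:12]
d=load(tag)
cx,cy,yaw=map(float,(cx,cy,yaw)); a=np.radians(yaw); ex=np.array([np.cos(a),np.sin(a),0]);ey=np.array([-np.sin(a),np.cos(a),0]);O=np.array([cx,cy,0])
pts=[O+.056*(np.cos(t)*ex+np.sin(t)*ey)+[0,0,.08] for t in np.linspace(0,2*np.pi,60)]
H=O-.07*ex+[0,0,.047]
lean=np.radians(float(ln)); ax=-np.sin(lean)*ex+np.array([0,0,np.cos(lean)]); px=np.cos(lean)*ex+np.array([0,0,np.sin(lean)])
pts+=[H+.0545*ax+.007*(np.cos(t)*px+np.sin(t)*ey) for t in np.linspace(0,2*np.pi,12)]
pts+=[H+.038*ax+.0155*(np.cos(t)*px+np.sin(t)*ey) for t in np.linspace(0,2*np.pi,24)]
af=float(af)/1000
pts+=[H+.051*ax+af/np.sqrt(3)*(np.cos(t)*px+np.sin(t)*ey) for t in np.arange(6)*np.pi/3]
print(proj(d,H+.0545*ax))
crop(d,int(x0),int(y0),int(x1),int(y1),int(k),"pics/ov.png",pts)
E
python3 ov2.py w4 .6505 -.150 -18.3 0 22 400 150 500 250 6; cp pics/ov.png pics/ov_w4.png; python3 ov2.py s4 .6505 -.150 -18.3 0 22 360 190 440 250 8
```

```text
11.5083 [-0.28183637  0.57873359  0.23789396]
[439.71177536 225.68332149]
[380.25647323 213.38104851]
```

View pics/w4.png

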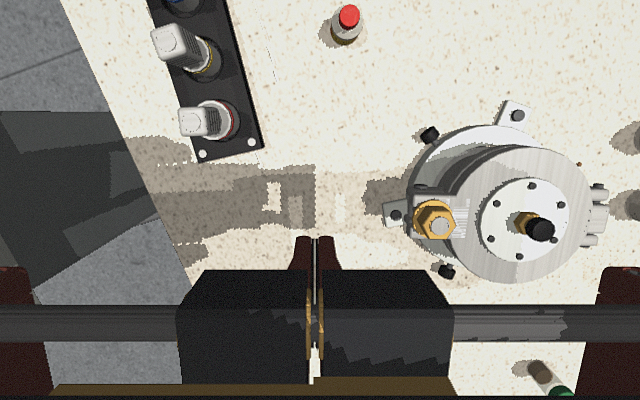

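View pics/ov_w4.png

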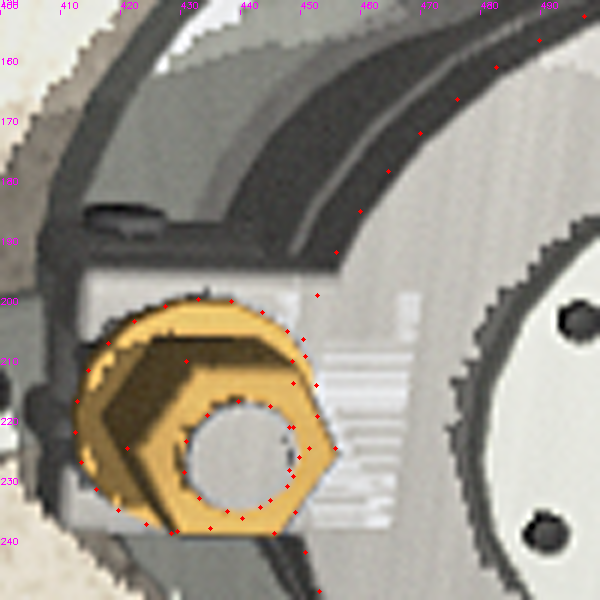

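View pics/ov.png

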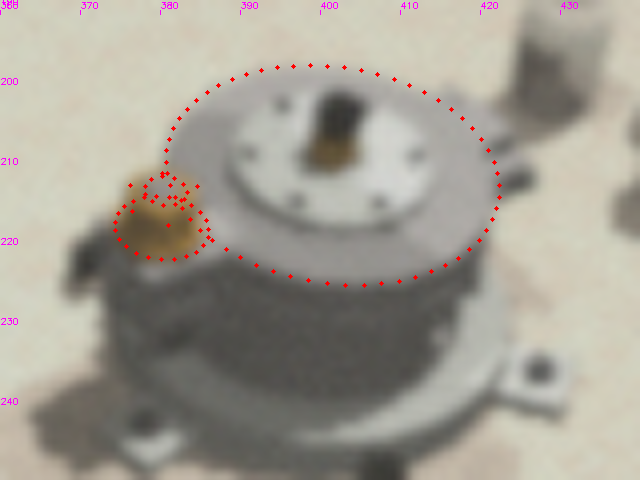

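```bash
python3 - <<'E'
from station import r
from h import *
r.reach([.4418,-.0035,.315],[180,0,72.5])
r.let_go()
w=snap(r,"wrist","w5"); q=r.sense(); print(q['clock'],q['tcp_pos'],q['orientation'])
print(proj(w,[.4418,-.0035,.094]))
crop(w,220,100,420,300,3,"pics/w5a.png",[[.4418,-.0035,.094]])
E
```

```text
13.5083 [ 0.44179412 -0.00351448  0.31500118] [ 1.79999114e+02 -2.60143111e-04  7.24989924e+01]
[313.66811706 229.44779231]
```

View pics/w5a.png

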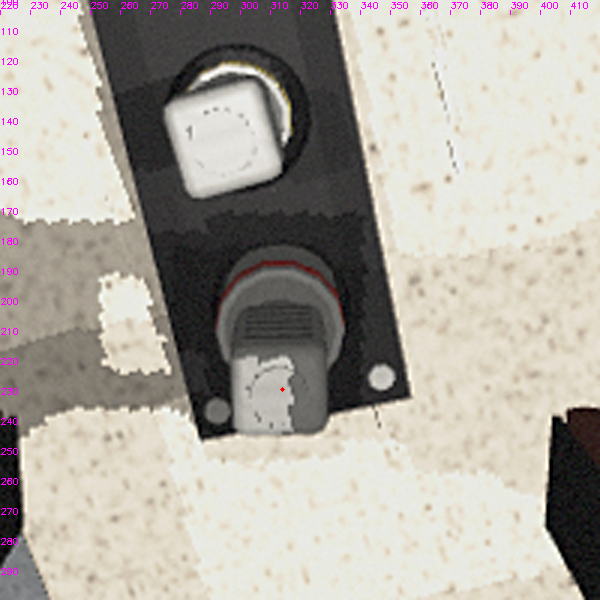

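```bash
python3 - <<'E'
from h import *
d=load("w5"); cv2.imwrite("pics/w5full.png",d["frame"][:,:,::-1])
E
```

```text
(no output)
```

View pics/w5full.png

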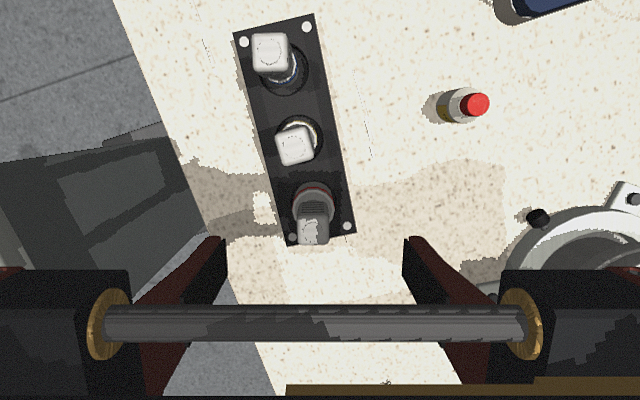

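```bash
python3 - <<'E'
from station import r
from h import *
r.servo_line([.4418,-.0037,.238],speed=.12)
q=r.sense(); print(q['clock'],q['contact_force'])
r.grab(40); q=r.sense(); print(q['clock'],q['opening'],q['contact_force'])
r.servo_line([.4418,-.0037,.35],speed=.15)
w=snap(r,"wrist","w6"); q=r.sense(); print(q['clock'],q['opening'],q['contact_force'],q['tcp_pos'])
crop(w,220,150,420,320,4,"pics/w6a.png",[q['tcp_pos']+np.array([0,0,-.163+.019])])
E
```

```text
14.3 [ 0.60509534  0.27031133 -0.48755956]
15.35 0.01988910563986968 [-0.64058289  0.38793189  0.00256118]
16.3 0.019615883957681927 [ 0.6813415   0.06481049 -1.15041508] [ 0.44166498 -0.00369947  0.34847728]
```

View pics/w6a.png

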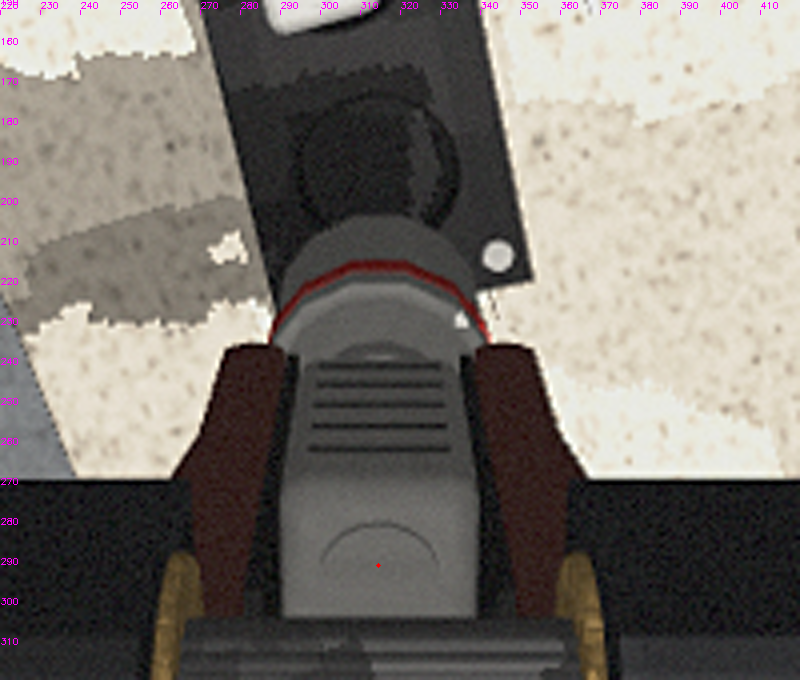

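```bash
python3 - <<'E'
from station import r
from h import *
r.servo_line([.4418,-.0037,.36],speed=.15)
r.reach([H[0],H[1],.36],[180,0,71.7])
r.servo_line([H[0],H[1],.338],speed=.1)
w=snap(r,"wrist","w7"); q=r.sense(); print(q['clock'],q['opening'],q['contact_force'],q['tcp_pos'],q['orientation'])
crop(w,220,150,420,320,4,"pics/w7a.png",[])
s=snap(r,"scene","s7"); crop(s,350,160,440,240,8,"pics/s7a.png",[])
E
```

```text
17.75 0.01966121718043379 [-0.71769208 -0.31208987 -0.50104315] [ 0.58365354 -0.12734598  0.33841295] [ 1.79987590e+02 -2.64164711e-03  7.17476905e+01]
```

View pics/w7a.png

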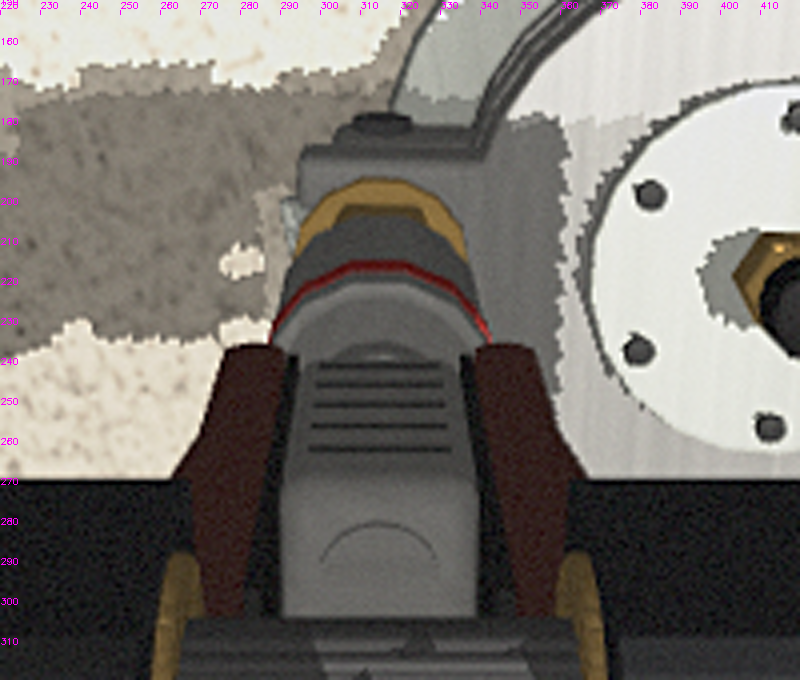

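View pics/s7a.png

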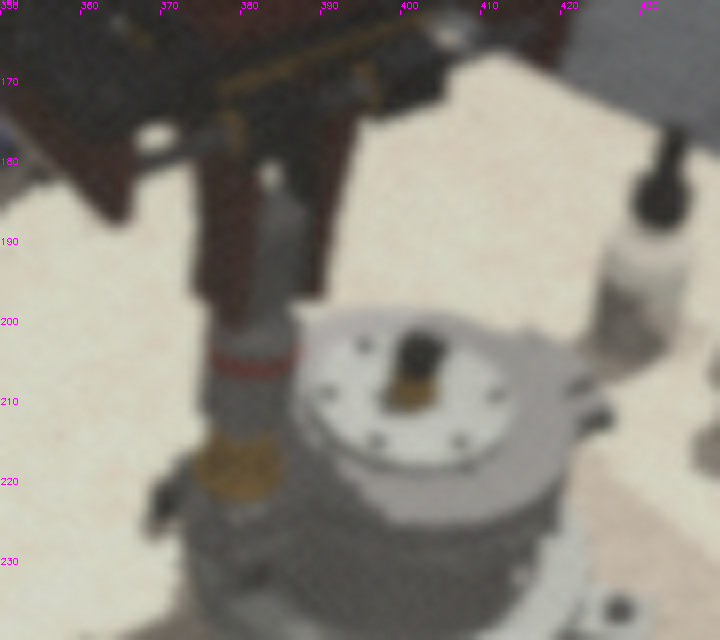

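```bash
python3 - <<'E'
from station import r
from h import *
for z in (.333,.330,.328,.326,.324,.321,.318,.315,.313):
    r.servo_line([H[0],H[1],z],speed=.04); q=r.sense(); F=q['contact_force']
    print(z,round(q['clock'],2),np.round(F,1),np.round(q['tcp_pos']-H,4),np.round(q['torque'],2))
    if F[2]>12: break
snap(r,"scene","s8")
E
```

```text
0.333 18.07 [-0.1  0.  -1.3] [-0.     -0.      0.3327] [-0.05  0.1   0.02]
0.33 18.32 [ 0.1  0.3 -0.9] [-0.     -0.      0.3297] [-0.04  0.1  -0.01]
0.328 18.57 [-0.7 -0.3 -1.3] [-0.     -0.      0.3278] [-0.08  0.02 -0.04]
0.326 18.82 [-0.2  1.2  1.6] [-0.000e+00  1.000e-04  3.265e-01] [ 0.15  0.28 -0.02]
0.324 19.07 [-1.1  1.7  0.5] [-1.000e-04  2.000e-04  3.234e-01] [0.39 0.41 0.01]
0.321 19.32 [-2.3  2.1 -2. ] [-1.000e-04  2.000e-04  3.201e-01] [ 0.54  0.42 -0.  ]
0.318 19.57 [-2.5  3.4 -0.7] [-1.000e-04  2.000e-04  3.174e-01] [ 0.69  0.62 -0.02]
0.315 19.82 [-3.   4.4 -0.7] [-1.000e-04  2.000e-04  3.148e-01] [ 0.85  0.75 -0.04]
0.313 20.07 [-3.3  4.7  0.7] [-1.000e-04  3.000e-04  3.131e-01] [ 0.99  0.87 -0.04]
```

```bash
python3 - <<'E'
from station import r
from h import *
dy=0.0003
for z in (.312,.311,.310,.309,.308,.307):
    P=H+dy*EY
    r.servo_line([P[0],P[1],z],speed=.03); q=r.sense(); F=q['contact_force']
    print(z,round(q['clock'],2),np.round(F,1),round(F@EX,1),round(F@EY,1),np.round(q['tcp_pos']-H,4),np.round(q['torque'],2),q['opening'])
    if F[2]>8: break
snap(r,"scene","s8");w=snap(r,"wrist","w8")
crop(load("s8"),350,160,440,240,8,"pics/s8a.png",[])
crop(w,220,150,420,320,4,"pics/w8a.png",[])
E
```

```text
0.312 20.38 [-5.5  4.4  4.2] -6.6 2.4 [-1.000e-04  4.000e-04  3.129e-01] [ 0.85  1.2  -0.05] 0.019951579244568897
0.311 20.62 [-6.7  3.   6.9] -7.3 0.7 [-2.000e-04  5.000e-04  3.129e-01] [0.94 1.52 0.02] 0.01973399728836479
0.31 20.88 [-7.9  3.3 11.9] -8.5 0.7 [-3.000e-04  5.000e-04  3.129e-01] [1.05 1.82 0.01] 0.020178263275105322
```

View pics/s8a.png

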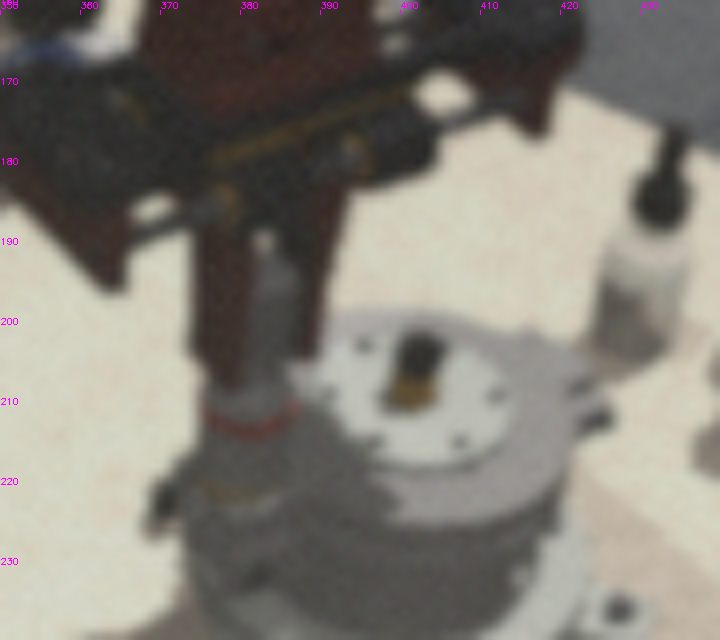

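View pics/w8a.png

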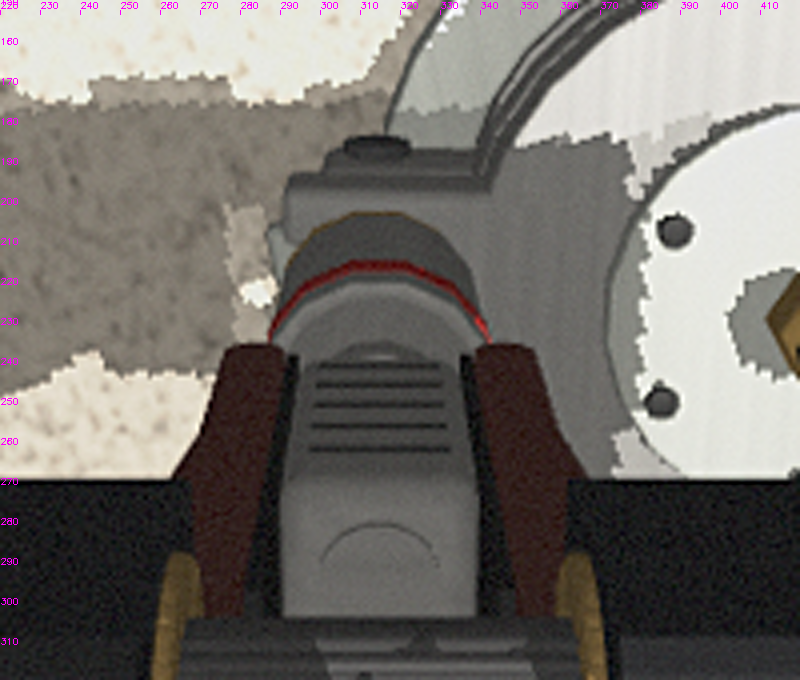

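```bash
python3 - <<'E'
from station import r
from h import *
def go(dy,z):
    P=H+dy*EY
    r.servo_line([P[0],P[1],z],speed=.03); r.wait(.2); q=r.sense(); F=q['contact_force']
    print(dy,z,round(q['clock'],2),np.round(F,1),round(F@EX,1),round(F@EY,1),round((q['tcp_pos']-H)@EY*1e3,2),round(q['tcp_pos'][2],4),q['opening'])
go(.0003,.3125)
go(.0015,.3125); go(-.0010,.3125); go(.0004,.3125); go(.0004,.310); go(.0004,.3095)
d=snap(r,"top","t9"); crop(d,280,140,400,250,6,"pics/t9a.png")
s=snap(r,"scene","s9"); crop(s,260,190,340,260,7,"pics/s9a.png")
E
```

```text
0.0003 0.3125 21.43 [-4.4  3.4  2.5] -5.3 1.9 0.4 0.3132 0.019724734763302557
0.0015 0.3125 21.88 [-4.7  1.2  2.7] -4.9 -0.3 0.99 0.3131 0.019775836272942625
-0.001 0.3125 22.32 [-3.2  6.   2.7] -5.0 4.7 -0.24 0.313 0.01980166081122134
0.0004 0.3125 22.77 [-3.7  3.3  2.6] -4.6 2.0 0.46 0.313 0.01951236754379448
0.0004 0.31 23.23 [-7.6  4.4 11. ] -8.6 1.8 0.46 0.3128 0.019974591476912065
0.0004 0.3095 23.68 [-8.   3.7 13.2] -8.8 1.0 0.43 0.3128 0.019933837180952266
```

View pics/s9a.png

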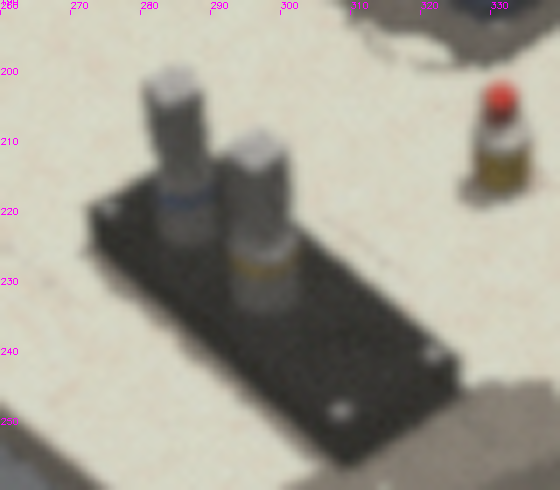

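View pics/s9.png

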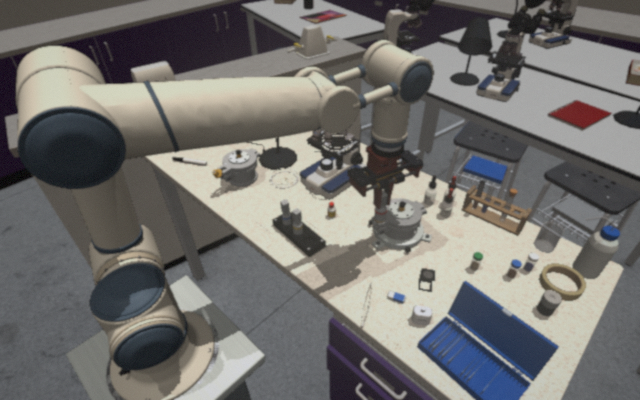

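```bash
python3 - <<'E'
from station import r
q=r.sense(); print(q['clock'],q['contact_force'],q['opening']); print(r.hand_in())
E
```

```text
23.775 [-8.53662517  3.82967598 12.77100947] 0.01998535045003742
the job is handed in; nothing more can be done
None
```

The cell in the clamp ring is sealed ready to tighten: its swing bolt is upright and the large (red) socket is fully down on the nut, still gripped. I handed in at 23.8 s on the robot's clock, well under the 72 s limit.

**Bolt:** I pushed the eye bolt up with the closed fingers until the force jumped to about 19 N at the stop. My first push slid onto the nut's top edge, so I backed off and pushed again from lower down. In the wrist and scene pictures the upright-bolt overlay then matched the nut to within about a pixel.

**Which socket:** The hex measured about 22 mm across flats in the pictures, so I tried only the large socket. It dropped over the nut; I did not try the medium or small ones.

**Last checks:**
- **Seating:** the grip height stopped at 0.313 m, as expected for a socket resting on the collar. I left it pressed down with about 13 N, with 9 N sideways holding the bolt against its stop.
- **Play:** I commanded a 2.5 mm sideways sweep and the socket moved only about 1.2 mm. That agrees with the 1 mm play of the right size rather than a loose fit.
- **Left in place:** the blue and yellow sockets stand upright in their holes. The other cell, oil bottle, vial and forceps look undisturbed in the last scene picture.

None of the last checks failed or disagreed.

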